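Release the last swing bolt of a sample pot

TASK

The sample pot's blue lid is still held by one upright swing bolt. Unscrew its red wing nut (anticlockwise from above) until the washer under it clears the raised lips of the slotted lug, then swing the bolt out of the slot and lay it down firmly against its rubber rest, so that it stays there when you let go. Do not pry it against the lips (25 N at most there) or press it hard into the rest (20 N at most), and leave the other things on the bench where they are.

Things in the scene. Friction and masses are not known exactly. Their poses are not given: they have to be found in the camera images.
- pot: The fixed aluminium sample pot, 150 mm across, blue lid, lid top 145 mm up (its central knob to 179). Origin: centre of its underside, on the bench. -x: its front, where the one fastened swing bolt stands, 100 mm from the middle. Two other swing bolts at its back are already open and fixed. Each swings away from the pot and down.
- eyebolt: The fastened upright steel swing bolt, 10 mm shank. Origin: on its hinge pin, 35 mm above the bench. z: along the bolt to its free end (172 mm away); y: along the pin; x: towards the pot's middle when upright. It swings only about the pin, free end away from the pot and down. Hinge friction 0.25 N m: it stays where it is left.
- bolt_end (a point): Tip of the swing bolt, on its axis, 172 mm from the pin; z along the bolt. It sticks up through the nut, about 24 mm above the nut's top when tight, less as the nut is unscrewed. While blocked by the lips it gives only some 3 to 12 mm when pushed outwards; once the washer clears them it goes on moving with about 2 N.
- wingnut (a point): Centre of the red wing nut's wings. x: along the wings, 66 mm tip to tip; 14 mm thick along y in the middle 32 mm, 10 mm in the round ears; wings 26 mm tall (13 above and below this point), then a 20 mm hub 10 mm down to a 24 mm washer, 2.5 mm thick, that travels with it. z: along the bolt. Anticlockwise from above loosens: 8 mm rise a turn, friction 0.07 N m.
- lug: The slotted steel lug on the lid rim. Origin: its flat top on the upright bolt's axis, 145 mm up; -x: way out of the slot, y: across it. Two prongs with a 13 mm slot end 16 mm out, with lips 3 mm high (x -16 to -12.5 mm). The washer passes when raised about 3.2 mm: 2.4 to 2.7 rad of nut from tight. Tight (wings along lug x) is 0; the nut starts at 0 to 0.8; a stop ends the thread at 6 rad.
- rest: Aluminium foot (26 mm square, 24 high) of the bolt's rest; origin: centre of its underside, 80 mm outward of the pin. On a stem above it a black rubber pad catches the shank. The pad's height differs each time and is not measured: the bolt meets it 0.95 to 1.4 rad from upright. The pad gives 1 mm per 3.5 N; pushing at the bolt's end puts about twice that force on it.
- puck_a: Black resin specimen puck, 32 mm diameter, 20 mm high, loose on the bench beside the pot. Origin: centre of its underside. Leave alone.
- puck_b: Green resin specimen puck, as the black one. Leave alone.
- marker: Blue marker pen, 135 mm long, 12 mm thick, loose. Origin: underside, near the middle. Leave alone.
- marker_b: Red marker pen, as the blue one. Leave alone.
- dish: Shallow glass dish, 84 mm diameter, 18 mm high, loose. Origin: centre of its underside. Leave alone.
- pen_cup: White cup with pens, 76 mm diameter, 95 mm high (pens to 150 mm), loose. Origin: centre of its underside. Leave alone.

How it is judged:
By the outcome, as a careful person would: the job done as asked, in the order asked, and still so for the second after the job is handed in, with the robot touching nothing.
It also fails if it takes over 72 s, if anything falls off the work surface, if the arm or the gripper's body presses on something with over 40 N, if the wrist force passes 120 N, or if a joint passes its speed limit or range.

ROBOT

A 6-joint arm with a two-finger parallel gripper is mounted at the origin on the work surface. World frame = base frame: x ahead of the robot, y to its left, z up, the work surface at z = 0. Lengths are in m, angles in rad, forces in N, time in s.
With the tool pointing down it reaches from about 0.35 to 0.975 m from the base axis. Payload 4.9 kg.
Tool frame: the origin (TCP) lies on the centre line of the jaws, within the pads' length; the fingertips stand 25 mm ahead of it and the grasp point (between the pads) lies 6 mm ahead of it; z points along the fingers, y is the line along which they close (so a half turn about z gives the same grasp; the last joint's range is limited). The gripper opens to 85 mm and grips with 20 to 120 N. Pads are 22 mm wide; open, the fingers measure 114 mm over their backs; the gripper's body (76 mm by 85 mm) begins 54 mm behind the grasp point. The pads swing forward as they close: fully open they stand 13 mm farther back than shut.
Start: joints at [0.99, 0.053, 1.613, -0, 1.476, -0.119], TCP at [0.278, 0.56, 0.256] pointing down, gripper open.
Joint ranges: [-3.01, 3.01], [-1.01, 2.22], [0.06, 2.58], [-1.02, 4.17], [0.09, 2.62], [-3.14, 3.14]. Speed limits (rad/s): [2.57, 2.57, 3.14, 3.14, 3.14, 3.14].

INTERFACE

Orientations are given as a unit quaternion [x, y, z, w].
In Python, from bench import sense, grab_frame, finish_job gives the robot as it stands.
- The arm moves only by the tool carry_out, never from a script. Its argument "moves" is a list of rows, each a list of 3 entries, a list of its own where there are three numbers: the shift along the tool's x, y, z in m, then the turn, a rotation vector about the tool's x, y, z in degrees, then the opening, from 0 (shut) to 1 (fully open). A call has 1 to 12 rows; each row is the pose to reach, as a shift and turn from the pose commanded when the call began, along the tool's axes at that moment; what a row does not reach only later rows make up. A row lasts 1/8 s, in which the tool goes at most 62.5 mm and 10.7 degrees, less where a joint would pass 70% of its speed; a pose out of reach is approached as far as the arm can. A call with a gripper value outside its range is refused whole. The fingers move at their own pace and stop on an object; "force" is the grip in N (left out, the last holds). Time passes only in rows, so rows that repeat a pose let the fingers close. It gives the time, the measured TCP pose, the force, the opening and the grip force at its end, in the units of the state.
- sense(): the state, without advancing time (a new reading comes with each control period).
- grab_frame(name): name is "scene" or "top" or "wrist"; returns a dict with "color" (384x512x3 uint8, blue, green, red), "depth" (384x512 float32, m along the optical axis (not along the pixel's ray), 0 where there is no reading), "vfov" (degrees; the focal length in pixels is half the picture's height over the tangent of half this angle, whatever the lens; pixels are square), "cx", "cy" (the principal point, pixels), "world_from_camera" (4x4, takes a point from camera to world coordinates). Camera axes: x right, y down, z forward; pixel columns grow to the right and rows downward; lengths in m; the calibration is good to about 2 mm. A picture is of the moment at which its call begins.
- finish_job(): hands the job in; it is judged then, once.
The state is a dict: "clock": time; "joint_positions": joint angles; "dq": joint speeds; "joint_torque": joint torques, N m; "ee_pos": TCP position; "tcp_rot": TCP orientation; "wrist_force": force on the tool from outside, world axes, zero at the start; "torque": the same for the moment, N m; "gripper_width": finger opening in m; "finger_force": force on a finger pad.
Only numpy, scipy, OpenCV 4.12 (cv2) and the standard library are available. Lean on these libraries where they do the work, as an engineer would, in place of code of your own. Each camera call takes 0.05 s, during which the arm holds its last target. There are 200 camera calls.

## Working session

There is one attempt and no reset: what is moved stays moved. The work goes in short steps, Python scripts to look and compute and a tool call to move; the robot and the scene stay as the last step left them, time stands still between calls to the robot, and variables do not carry over. Pictures are saved under pics/ and viewed, at most 10 in all, crops included, and the job is handed in when it is done.

Besides the shell and the picture viewer there is one more tool, called after ">>>" in YAML: its name, and indented under it one key for each argument. carry_out: Moves the arm, as the interface text tells. Its arguments: {"type":"object","properties":{"moves":{"type":"array","items":{"type":"array"}},"force":{"type":"number"}},"required":["moves"]}

```bash
mkdir -p pics; cat > h.py <<'E'
import numpy as np, cv2, sys
from bench import sense, grab_frame, finish_job
from scipy.spatial.transform import Rotation as R
def K(f):
    h=f["color"].shape[0]; return h/2/np.tan(np.radians(f["vfov"])/2)
def cloud(f):
    d=f["depth"]; v,u=np.indices(d.shape); k=K(f)
    P=np.stack([(u-f["cx"])/k*d,(v-f["cy"])/k*d,d],-1)
    T=np.array(f["world_from_camera"]); W=P@T[:3,:3].T+T[:3,3]; W[d==0]=np.nan
    return W
def ray(f,u,v):
    k=K(f);T=np.array(f["world_from_camera"]); r=T[:3,:3]@np.array([(u-f["cx"])/k,(v-f["cy"])/k,1]); return T[:3,3],r
E
python3 - <<'E'
from h import *
s=sense()
for k,v in s.items(): print(k,np.round(v,4))
fs={n:grab_frame(n) for n in("scene","top")}
cv2.imwrite("pics/a.png",np.vstack([cv2.resize(fs[n]["color"],(400,300)) for n in fs]))
cv2.imwrite("pics/scene.png",fs["scene"]["color"]);
import pickle; pickle.dump(fs,open("f0.pkl","wb"))
for n,f in fs.items():
    W=cloud(f); c=cv2.cvtColor(f["color"],cv2.COLOR_BGR2HSV)
    print(n,np.round(f["world_from_camera"],3).tolist(),f["vfov"])
    for nm,lo,hi in(("red",0,8),("blue",100,125)):
        m=(((c[...,0]>=lo)&(c[...,0]<=hi))|((nm=="red")&(c[...,0]>172)))&(c[...,1]>120)&(c[...,2]>60)
        k,l,st,ce=cv2.connectedComponentsWithStats(m.astype(np.uint8))
        for i in range(1,k):
            if st[i,4]>25: print(nm,st[i],np.round(np.nanmedian(W[l==i],0),3),np.round(np.nanmin(W[l==i],0),3),np.round(np.nanmax(W[l==i],0),3))
E
```

```text
clock 0.0
joint_positions [ 0.99    0.0533  1.6143  0.      1.476  -0.119 ]
dq [-0.0007 -0.0005  0.0002  0.0001  0.0009  0.0002]
joint_torque [ 8.00000e-04 -3.93691e+01 -3.70173e+01 -1.00000e-04  6.90000e-03
  0.00000e+00]
ee_pos [0.2781 0.559  0.2551]
tcp_rot [ 2.288e-01  9.735e-01 -1.000e-03 -4.000e-04]
wrist_force [ 0.3421 -0.2404  0.7292]
torque [-0.0028  0.0058 -0.0116]
finger_force 0.0
gripper_width 0.0855
scene [[-0.656, 0.567, -0.499, 1.164], [0.755, 0.498, -0.427, 0.541], [0.006, -0.657, -0.754, 1.074], [0.0, 0.0, 0.0, 1.0]] 46.20177028228993
red [ 468    0   44   75 1474] [0.159 0.334 0.599] [0.097 0.253 0.542] [0.249 0.417 0.622]
red [403  50   8  15  36] [-0.083  0.074  0.294] [-0.113  0.047  0.282] [-0.057  0.088  0.299]
red [432  53  15  18 101] [-0.15   0.157  0.278] [-0.179  0.145  0.258] [-0.115  0.178  0.296]
red [212 136   9  18  43] [ 0.396 -0.319  0.009] [ 0.355 -0.344  0.004] [ 0.431 -0.298  0.015]
red [206 176   8  20  90] [ 0.647 -0.078  0.181] [ 0.516 -0.217  0.021] [ 0.668 -0.067  0.195]
red [385 207  14  29  58] [0.361 0.326 0.106] [0.35  0.321 0.041] [0.37
[... 492 characters left out ...]
[0.0, 0.0, 0.0, 1.0]] 53.686790573281016
red [362  74  14  14  99] [ 0.857 -0.279  0.077] [ 0.844 -0.303  0.001] [ 0.877 -0.265  0.101]
red [215  82  14  13 109] [0.847 0.118 0.076] [0.836 0.102 0.038] [0.857 0.137 0.101]
red [296 141  16  24 137] [ 0.634 -0.085  0.182] [ 0.61  -0.125  0.012] [ 0.664 -0.071  0.205]
red [378 239  21  32 140] [ 0.39  -0.323  0.01 ] [ 0.348 -0.35   0.   ] [ 0.432 -0.298  0.015]
red [263 370  33  14 204] [ 0.086 -0.021  0.012] [ 0.065 -0.062  0.006] [0.099 0.021 0.018]
blue [ 267   86   66   62 2635] [ 0.732 -0.084  0.145] [ 0.662 -0.192  0.001] [ 0.819 -0.003  0.182]
blue [368 163  10  33 126] [ 0.598 -0.293  0.01 ] [ 0.553 -0.306  0.001] [ 0.644 -0.283  0.016]
```

View pics/a.png

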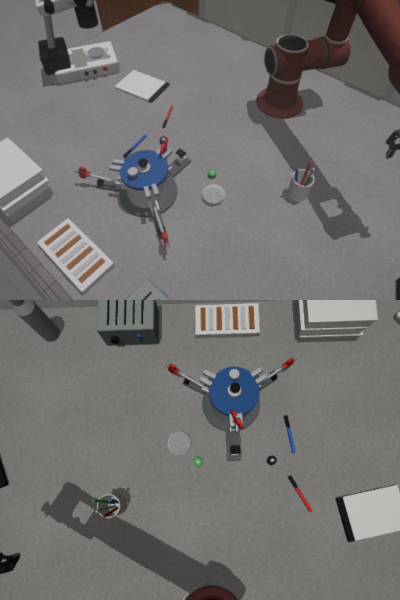

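The pictures show the pot with its blue lid near (0.74,-0.08). The fastened bolt's red nut is in the top view at about (302,152) px in the 512-wide frame. The rest lies towards the robot from it, with the puck, dish and pens clear of it. I'm moving above the nut to look from close by.

>>> carry_out:
  moves:
    - [[-0.048,-0.035,-0.01],[0,0,10.5],1]
    - [[-0.097,-0.071,-0.02],[0,0,21],1]
    - [[-0.145,-0.106,-0.03],[0,0,31.5],1]
    - [[-0.194,-0.141,-0.04],[0,0,42],1]
    - [[-0.242,-0.177,-0.045],[0,0,52.5],1]
    - [[-0.291,-0.212,-0.05],[0,0,63],1]
    - [[-0.339,-0.247,-0.055],[0,0,73.5],1]
    - [[-0.388,-0.283,-0.06],[0,0,84],1]
    - [[-0.436,-0.318,-0.065],[0,0,94.5],1]
    - [[-0.485,-0.353,-0.07],[0,0,105],1]
    - [[-0.533,-0.389,-0.075],[0,0,115.5],1]
    - [[-0.582,-0.424,-0.075],[0,0,126],1]

```text
clock: 1.6
ee_pos: [0.6112, -0.0813, 0.3315]
tcp_rot: [0.972, 0.235, 0.0, -0.0]
wrist_force: [0.2, 0.4, 0.8]
gripper_width: 0.0855
finger_force: 0.0
```

>>> carry_out:
  moves:
    - [[0,0,0],[0,0,0],0.5]
    - [[0,0,0],[0,0,0],0.5]

```text
clock: 1.85
ee_pos: [0.6103, -0.0793, 0.3305]
tcp_rot: [0.971, 0.238, -0.001, -0.001]
wrist_force: [0.3, 0.1, 0.3]
gripper_width: 0.0515
finger_force: 0.0
```

```bash
cat > meas.py <<'E'
from h import *
def red(f,W,lo=60):
    c=cv2.cvtColor(f["color"],cv2.COLOR_BGR2HSV)
    return ((c[...,0]<9)|(c[...,0]>172))&(c[...,1]>120)&(c[...,2]>lo)
E
python3 - <<'E'
from meas import *; import pickle
s=sense()
print(s["clock"],np.round(s["ee_pos"],4),np.round(R.from_quat(s["tcp_rot"]).as_matrix(),4).tolist(),np.round(s["joint_positions"],3),np.round(s["wrist_force"],2),s["gripper_width"])
fs={n:grab_frame(n) for n in("wrist","top","scene")}
pickle.dump(fs,open("f1.pkl","wb"))
cv2.imwrite("pics/w1.png",fs["wrist"]["color"])
for n,f in fs.items():
    W=cloud(f); c=cv2.cvtColor(f["color"],cv2.COLOR_BGR2HSV)
    m=(c[...,0]>=100)&(c[...,0]<=125)&(c[...,1]>120)&(c[...,2]>50)&(abs(W[...,2]-.145)<.008)
    m&=(abs(W[...,0]-.74)<.1)&(abs(W[...,1]+.083)<.1)
    if m.sum()>50:
        p=W[m]; ce=cv2.minEnclosingCircle(p[:,:2].astype(np.float32)); print(n,"lid",m.sum(),ce,np.median(p[:,2]))
    r=red(f,W)&(abs(W[...,0]-.64)<.06)&(abs(W[...,1]+.08)<.06)&(W[...,2]>.15)
    if r.sum()>10:
        p=W[r]; q=p[:,:2]-p[:,:2].mean(0); w,v=np.linalg.eigh(q.T@q); print(n,"nut",r.sum(),np.round(np.r_[p.mean(0),p.min(0),p.max(0)],4),"ang",np.degrees(np.arctan2(v[1,1],v[0,1])), "pix",np.argwhere(r).mean(0)[::-1])
E
```

```text
1.85 [ 0.6103 -0.0793  0.3305] [[0.8866, 0.4626, -0.0015], [0.4626, -0.8866, 0.0008], [-0.0009, -0.0014, -1.0]] [-0.25  -0.002  1.546  0.     1.599  0.84 ] [0.25 0.09 0.34] 0.05151633232073665
wrist lid 19945 ((0.739730715751648, -0.08566393703222275), 0.08155286312103271) 0.1460144736871017
wrist nut 1005 [ 0.6424 -0.0854  0.1825  0.6107 -0.1055  0.156   0.6695 -0.0693  0.2059] ang -152.73753112362385 pix [281.38905473 155.52139303]
top lid 249 ((0.723893940448761, -0.033084139227867126), 0.05859895050525665) 0.14488155502735323
top nut 4214 [ 0.6061 -0.0732  0.612   0.58   -0.1372  0.1524  0.6537 -0.0201  0.6299] ang 86.48242100645878 pix [325.78595159  90.94280968]
scene lid 1597 ((0.7416242957115173, -0.08268415182828903), 0.08130671828985214) 0.14391655617545163
scene nut 767 [ 0.6188 -0.0764  0.5732  0.58   -0.1353  0.1556  0.6693 -0.0202  0.6287] ang 80.36470076419518 pix [204.90873533  45.4654498 ]
```

View pics/w1.png

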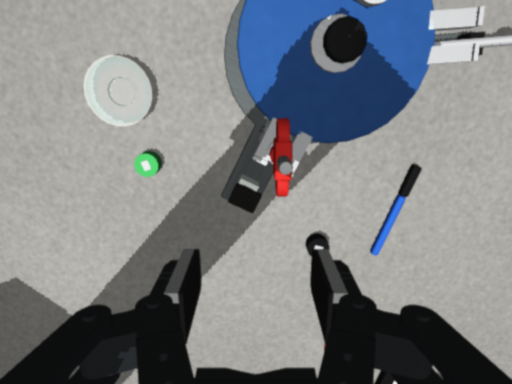

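The wrist picture shows the red nut's wings nearly along the tool x axis, from (283,120) to (282,195). The bolt tip is at (285,167), the knob at (345,40) and the rest foot at (243,193). Next I'll fit the axis direction, bolt axis and wing angle.

```bash
python3 - <<'E'
from meas import *; import pickle
f=pickle.load(open("f1.pkl","rb"))["wrist"]; W=cloud(f); c=cv2.cvtColor(f["color"],cv2.COLOR_BGR2HSV)
xy=W[...,:2]; z=W[...,2]; near=lambda a,b,r:np.hypot(xy[...,0]-a,xy[...,1]-b)<r
k=near(.74,-.085,.03)&(z>.174)&(z<.186); print("knob",k.sum(),cv2.minEnclosingCircle(xy[k].astype(np.float32)),np.median(z[k]))
m=(c[...,0]>=100)&(c[...,0]<=125)&(c[...,1]>120)&(abs(z-.1455)<.003)&near(.74,-.085,.1)
ps=xy[m].astype(np.float32); h=cv2.convexHull(ps)[:,0]
A=np.c_[2*h,np.ones(len(h))]; w=np.ones(len(h))
for _ in range(20):
    s=np.linalg.lstsq(A*w[:,None],(h**2).sum(1)*w,rcond=None)[0]; r=np.sqrt(s[2]+s[0]**2+s[1]**2); e=np.hypot(*(h-s[:2]).T)-r; w=1/(1+(e/.001)**2)
print("lid",s[:2],r)
r=red(f,W)&near(.64,-.083,.05)&(z>.15)
k2,l,st,ce=cv2.connectedComponentsWithStats(r.astype(np.uint8)); i=1+np.argmax(st[1:,4]); r=l==i
top=r&(z>.176); print("nut z hist",np.percentile(z[r],[5,50,95,99]))
for a in (r,top): 
    b=cv2.minAreaRect(xy[a].astype(np.float32)); print("nut",a.sum(),b,xy[a].mean(0))
b=near(.64,-.083,.02)&(z>.197)&(z<.215)&~r; print("tip",b.sum(),np.median(W[b],0) if b.any() else 0)
for lo,hi in((.018,.03),(.03,.1)):
    g=near(.565,-.09,.035)&(z>lo)&(z<hi)
    if g.any(): print("rest",g.sum(),np.percentile(W[g],[2,50,98],axis=0).round(4).tolist(),cv2.minAreaRect(xy[g].astype(np.float32)),np.argwhere(g).mean(0)[::-1])
o,d=ray(f,285,167); print("tip ray@.207",o+d*(.207-o[2])/d[2])
cr=f["color"][80:230,200:360]; cv2.imwrite("pics/w1c.png",cv2.resize(cr,None,fx=5,fy=4,interpolation=2)[:600,:800])
E
```

```text
knob 1601 ((0.7467207908630371, -0.08726131170988083), 0.023102929815649986) 0.17982376818514828
lid [ 0.73967486 -0.08536246] 0.08088648491330556
nut z hist [0.16435676 0.1842774  0.18603303 0.18711692]
nut 1005 ((0.6396883130073547, -0.08643447607755661), (0.06272128224372864, 0.01586657017469406), 26.661277770996094) [ 0.64241224 -0.08535078]
nut 936 ((0.6402257084846497, -0.08757773041725159), (0.06269985437393188, 0.013388163410127163), 28.218412399291992) [ 0.6425699  -0.08571999]
tip 191 [ 0.6406996  -0.08737789  0.20757552]
rest 51 [[0.567, -0.1018, 0.0185], [0.573, -0.0885, 0.0245], [0.5735, -0.077, 0.0297]] ((0.5723598003387451, -0.08799664676189423), (0.008241596631705761, 0.02641572616994381), 20.54324722290039) [249.         179.31372549]
rest 752 [[0.5483, -0.1059, 0.0346], [0.5643, -0.0894, 0.0678], [0.5732, -0.0735, 0.0695]] ((0.560273289680481, -0.0901782438158989), (0.02665143460035324, 0.034135859459638596), 1.6029936075210571) [245.21675532 194.98803191]
tip ray@.207 [ 0.64000811 -0.08774877  0.207     ]
```

View pics/w1c.png

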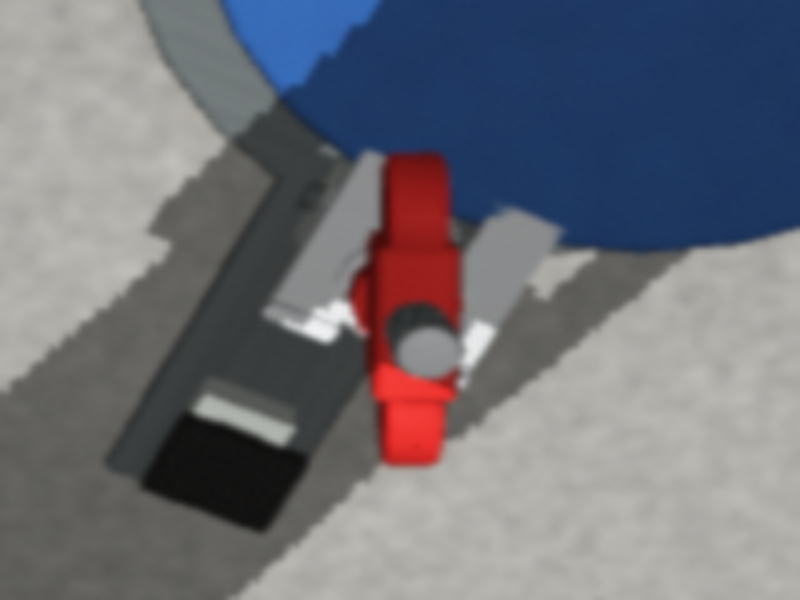

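The fits agree with the text:

| Item | Measured | Check |
|---|---|---|
| Bolt axis | (0.640, -0.0875), tip z 0.2075 | 0.207 expected |
| Pot centre distance from bolt axis | 99.7 mm | 100 mm expected |
| Outward axis yaw | about 1.4° | – |
| Wings yaw | about 28° (nut at about 0.46 rad) | – |

Now I'll descend and grip.

>>> carry_out:
  moves:
    - [[0.0225,0.021,0],[0,0,0.3],0.5]
    - [[0.0225,0.021,0.04],[0,0,0.3],0.5]
    - [[0.0225,0.021,0.08],[0,0,0.3],0.5]
    - [[0.0225,0.021,0.12],[0,0,0.3],0.5]
    - [[0.0225,0.021,0.1485],[0,0,0.3],0.5]
    - [[0.0225,0.021,0.1485],[0,0,0.3],0.5]
    - [[0.0225,0.021,0.1485],[0,0,0.3],0.5]
  force: 25

```text
clock: 2.88
ee_pos: [0.6409, -0.0871, 0.1847]
tcp_rot: [0.972, 0.236, 0.001, 0.001]
wrist_force: [0.3, -0.3, -0.3]
gripper_width: 0.0427
finger_force: 0.0
```

```bash
python3 - <<'E'
from meas import *
s=sense(); f=grab_frame("wrist"); cv2.imwrite("pics/w2.png",f["color"]); W=cloud(f)
g=R.from_quat(s["tcp_rot"]).as_matrix(); print(s["ee_pos"],g[:,0],s["wrist_force"])
r=red(f,W)&(W[...,2]>.15); p=W[r]; q=(p-s["ee_pos"])@g; print("red in tool",np.percentile(q,[2,50,98],axis=0).round(4).tolist())
E
```

```text
[ 0.64092318 -0.0870853   0.184685  ] [0.88857944 0.45871917 0.00181523] [ 0.28669973 -0.32145371 -0.26389946]
red in tool [[-0.0097, -0.0076, -0.0017], [0.0138, 0.0002, 0.0004], [0.0307, 0.0072, 0.0229]]
```

View pics/w2.png

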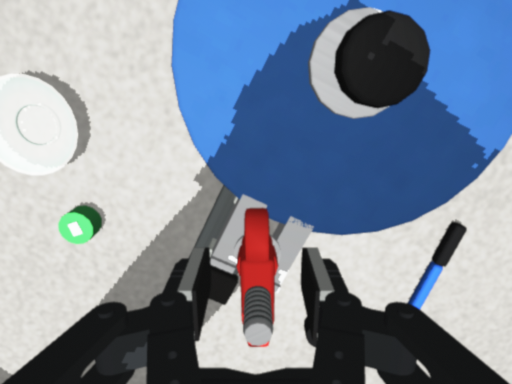

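The picture shows the nut centred between the fingers: its wings run vertically near column 257, between fingers at columns 200 and 312. I'll lower 3 mm and close.

>>> carry_out:
  moves:
    - [[0,0,0.003],[0,0,0],0.5]
    - [[0,0,0.003],[0,0,0],0]
    - [[0,0,0.003],[0,0,0],0]
    - [[0,0,0.003],[0,0,0],0]
    - [[0,0,0.003],[0,0,0],0]
    - [[0,0,0.003],[0,0,0],0]
  force: 25

```text
clock: 3.68
ee_pos: [0.6406, -0.088, 0.1804]
tcp_rot: [0.972, 0.235, 0.0, 0.0]
wrist_force: [0.1, -2.3, 3.3]
gripper_width: 0.0181
finger_force: 24.5
```

>>> carry_out:
  moves:
    - [[0,0,0],[0,0,0],0]
    - [[0,0,-0.0002],[0,0,-10],0]
    - [[0,0,-0.0004],[0,0,-20],0]
    - [[0,0,-0.0007],[0,0,-30],0]
    - [[0,0,-0.0009],[0,0,-40],0]
    - [[0,0,-0.0011],[0,0,-50],0]
    - [[0,0,-0.0011],[0,0,-50],0]

```text
clock: 4.55
ee_pos: [0.6402, -0.0876, 0.1814]
tcp_rot: [0.782, 0.623, -0.0, -0.0]
wrist_force: [-1.4, -1.5, 6.2]
gripper_width: 0.0182
finger_force: 24.7
```

```bash
python3 - <<'E'
from meas import *
s=sense(); f=grab_frame("wrist"); cv2.imwrite("pics/w3.png",f["color"]); W=cloud(f)
g=R.from_quat(s["tcp_rot"]).as_matrix(); print(s["ee_pos"],g[:,0],s["wrist_force"],s["torque"],s["gripper_width"],s["finger_force"])
r=red(f,W)&(W[...,2]>.15); p=W[r]; q=(p-s["ee_pos"])@g; print("red in tool",np.percentile(q,[2,50,98],axis=0).round(4).tolist())
print(cv2.minAreaRect(np.argwhere(r)[:,::-1].astype(np.float32)))
E
```

```text
[ 0.64015724 -0.08758565  0.18135847] [ 2.22750265e-01  9.74875539e-01 -5.54649864e-05] [-1.43272785 -1.52621842  6.19405904] [-0.17863833  0.30040007  0.03496503] 0.018222738402319832 24.695552587509155
red in tool [[-0.0061, -0.0076, -0.0057], [0.0151, -0.0007, -0.0037], [0.0319, 0.0076, 0.0186]]
((255.5, 281.0), (142.0, 39.0), 90.0)
```

View pics/w3.png

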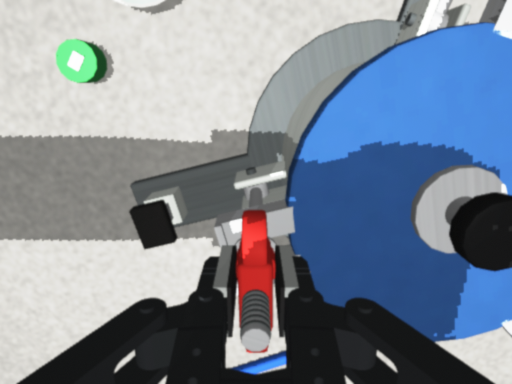

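The nut follows the jaws and is centred in them at (256,281). The bolt stays upright and the forces are low. I'll continue to half a turn from tight, with the wings along the lug x axis.

>>> carry_out:
  moves:
    - [[0,0,-0.0005],[0,0,-10.4],0]
    - [[0,0,-0.0009],[0,0,-20.8],0]
    - [[0,0,-0.0011],[0,0,-31.2],0]
    - [[0,0,-0.0014],[0,0,-41.6],0]
    - [[0,0,-0.0016],[0,0,-52],0]
    - [[0,0,-0.0018],[0,0,-62.4],0]
    - [[0,0,-0.0021],[0,0,-72.8],0]
    - [[0,0,-0.0023],[0,0,-83.2],0]
    - [[0,0,-0.0026],[0,0,-93.6],0]
    - [[0,0,-0.0028],[0,0,-104],0]
    - [[0,0,-0.0028],[0,0,-104],0]

```text
clock: 5.98
ee_pos: [0.64, -0.0882, 0.1838]
tcp_rot: [-0.009, 1.0, -0.001, -0.0]
wrist_force: [-2.0, -3.5, 3.8]
gripper_width: 0.0181
finger_force: 24.6
```

```bash
python3 - <<'E'
from meas import *
s=sense(); f=grab_frame("wrist"); cv2.imwrite("pics/w4.png",f["color"]); W=cloud(f)
g=R.from_quat(s["tcp_rot"]).as_matrix(); print(s["ee_pos"],g.round(4).tolist(),s["wrist_force"],s["torque"],s["gripper_width"],s["joint_positions"])
r=red(f,W)&(W[...,2]>.15); p=W[r]; q=(p-s["ee_pos"])@g; print("red in tool",np.percentile(q,[2,50,98],axis=0).round(4).tolist())
E
```

```text
[ 0.64003869 -0.08817551  0.18376981] [[-0.9999, -0.0171, -0.0006], [-0.0171, 0.9999, -0.0011], [0.0006, -0.0011, -1.0]] [-2.02182055 -3.54993826  3.84357025] [-0.66151894  0.28795788  0.02993856] 0.018081763337483164 [-2.51503971e-01  1.54210324e-01  1.62716385e+00 -1.28907271e-03
  1.36050449e+00 -1.83915271e+00]
red in tool [[-0.025, -0.0068, -0.0058], [0.0153, 0.0001, -0.0038], [0.0324, 0.0082, 0.0185]]
```

View pics/w4.png

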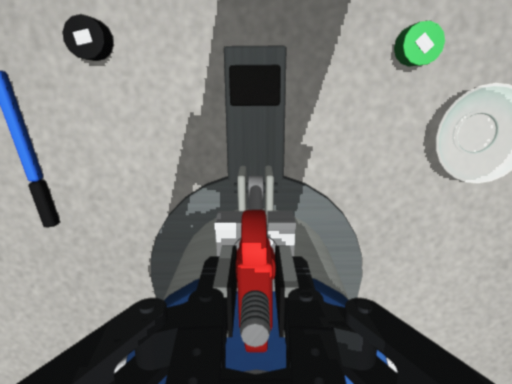

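The wings now lie along the outward axis and point at the rest, whose pad is at (255,85). The nut is at about π, past the 2.7 rad needed to clear the lips. I'll start swinging gently while watching the force.

>>> carry_out:
  moves:
    - [[0.003,0,0],[0,0,0],0]
    - [[0.006,0,0.0001],[0,0,0],0]
    - [[0.006,0,0.0001],[0,0,0],0]
  force: 20

```text
clock: 6.4
ee_pos: [0.6345, -0.0882, 0.1838]
tcp_rot: [-0.01, 1.0, -0.001, 0.001]
wrist_force: [0.3, -4.8, 2.4]
gripper_width: 0.0178
finger_force: 24.5
```

>>> carry_out:
  moves:
    - [[0.004,0,0.0003],[0,0,0],0]
    - [[0.008,0,0.0006],[0,0,0],0]
    - [[0.008,0,0.0006],[0,0,0],0]

```text
clock: 6.78
ee_pos: [0.6264, -0.0884, 0.1833]
tcp_rot: [-0.01, 1.0, -0.001, 0.001]
wrist_force: [0.4, -5.0, 2.6]
gripper_width: 0.0182
finger_force: 24.5
```

It swings freely: it moved 14 mm with about 2 N. I'll follow the arc to 0.85 rad, short of the earliest pad contact.

>>> carry_out:
  moves:
    - [[0.0144,-0.0005,0.0021],[0,0,0],0]
    - [[0.0282,-0.0005,0.0057],[0,0,0],0]
    - [[0.0416,-0.0005,0.0106],[0,0,0],0]
    - [[0.0545,-0.0005,0.0168],[0,0,0],0]
    - [[0.0666,-0.0005,0.0242],[0,0,0],0]
    - [[0.078,-0.0005,0.0329],[0,0,0],0]
    - [[0.0884,-0.0005,0.0426],[0,0,0],0]
    - [[0.0933,-0.0005,0.0479],[0,0,0],0]
    - [[0.0933,-0.0005,0.0479],[0,0,0],0]

```text
clock: 7.9
ee_pos: [0.5311, -0.0906, 0.133]
tcp_rot: [-0.011, 1.0, -0.0, -0.001]
wrist_force: [2.5, -6.7, -4.5]
gripper_width: 0.018
finger_force: 24.2
```

```bash
cat > chk.py <<'E'
from meas import *
s=sense(); p=s["ee_pos"]; w=s["wrist_force"]; dx=.640-p[0]; dz=p[2]-.006-.035
th=np.arctan2(dx,dz); t=np.array([-np.cos(th),0,-np.sin(th)])
print("theta",th,"r",np.hypot(dx,dz),"F",np.round(w,2),"tang",np.dot(w,t),"rad",np.dot(w,[-np.sin(th),0,np.cos(th)]),"tq",np.round(s["torque"],3))
E
python3 - <<'E'
from chk import *
f=grab_frame("scene"); cv2.imwrite("pics/s5.png",cv2.resize(f["color"][150:330,130:350],(733,600)))
E
```

```text
theta 0.8695930239021107 r 0.14254003023844167 F [ 2.47 -6.74 -4.46] tang 1.8185282523398523 rad -4.76367562786167 tq [-1.102 -0.426 -0.011]
```

View pics/s5.png

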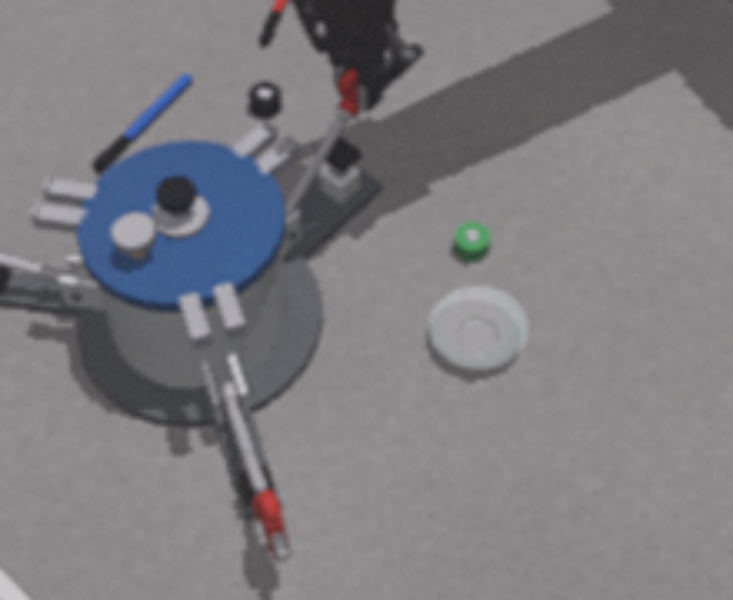

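The picture shows the bolt at (320,150) following the gripper, out of the slot and still above the black pad at (343,155). I'll go on in small steps and feel for the pad.

>>> carry_out:
  moves:
    - [[0.002,-0.001,0.003],[0,0,0],0]
    - [[0.0043,-0.001,0.0056],[0,0,0],0]
    - [[0.0043,-0.001,0.0056],[0,0,0],0]

```text
clock: 8.32
ee_pos: [0.5277, -0.0909, 0.1285]
tcp_rot: [-0.011, 1.0, 0.001, -0.001]
wrist_force: [1.3, -0.9, -1.4]
gripper_width: 0.0183
finger_force: 23.7
```

```bash
python3 chk.py; python3 -c "
import numpy as np
for a in np.arange(.92,1.4,.03): print(round(a,2),np.round(.1425*np.array([np.sin(a+.03)-np.sin(a),np.cos(a)-np.cos(a+.03)]),4))"
```

```text
theta 0.908992760700065 r 0.14232941498874982 F [ 1.35 -0.94 -1.44] tang 0.31206170380445825 rad -1.948364892107039 tq [-0.278 -0.294  0.003]
0.92 [0.0025 0.0034]
0.95 [0.0024 0.0035]
0.98 [0.0023 0.0036]
1.01 [0.0022 0.0037]
1.04 [0.0021 0.0037]
1.07 [0.002  0.0038]
1.1 [0.0019 0.0038]
1.13 [0.0018 0.0039]
1.16 [0.0016 0.0039]
1.19 [0.0015 0.004 ]
1.22 [0.0014 0.004 ]
1.25 [0.0013 0.0041]
1.28 [0.0012 0.0041]
1.31 [0.001  0.0041]
1.34 [0.0009 0.0042]
1.37 [0.0008 0.0042]
```

>>> carry_out:
  moves:
    - [[0.0025,0,0.0034],[0,0,0],0]
    - [[0.0025,0,0.0034],[0,0,0],0]

```text
clock: 8.57
ee_pos: [0.5257, -0.0911, 0.1256]
tcp_rot: [-0.011, 1.0, 0.001, -0.001]
wrist_force: [0.6, -0.5, -1.4]
gripper_width: 0.0179
finger_force: 23.5
```

```bash
python3 chk.py
```

```text
theta 0.9338662666276513 r 0.14218655642913214 F [ 0.58 -0.51 -1.39] tang 0.7756288271819041 rad -1.290612130767743 tq [ 0.01  -0.231  0.02 ]
```

>>> carry_out:
  moves:
    - [[0.0024,0,0.0035],[0,0,0],0]
    - [[0.0024,0,0.0035],[0,0,0],0]

```text
clock: 8.82
ee_pos: [0.5233, -0.0912, 0.1221]
tcp_rot: [-0.011, 1.0, 0.0, -0.0]
wrist_force: [0.8, 1.9, -0.9]
gripper_width: 0.0181
finger_force: 23.1
```

```bash
python3 chk.py
```

```text
theta 0.963347753656552 r 0.14207599069996796 F [ 0.83  1.87 -0.91] tang 0.27214963696152195 rad -1.198197302032373 tq [ 0.2   -0.211  0.01 ]
```

>>> carry_out:
  moves:
    - [[0.0023,0,0.0036],[0,0,0],0]
    - [[0.0023,0,0.0036],[0,0,0],0]

```text
clock: 9.07
ee_pos: [0.5211, -0.0913, 0.1185]
tcp_rot: [-0.011, 1.0, 0.0, -0.0]
wrist_force: [1.5, 1.9, -0.1]
gripper_width: 0.0184
finger_force: 22.8
```

```bash
python3 chk.py
```

```text
theta 0.9934016868274315 r 0.14192746544256313 F [ 1.52  1.85 -0.12] tang -0.726919794055379 rad -1.334828755320076 tq [ 0.356 -0.268  0.048]
```

>>> carry_out:
  moves:
    - [[0.0022,0,0.0037],[0,0,0],0]
    - [[0.0022,0,0.0037],[0,0,0],0]

```text
clock: 9.32
ee_pos: [0.5193, -0.0914, 0.1153]
tcp_rot: [-0.011, 1.0, 0.0, 0.0]
wrist_force: [1.4, 3.6, 0.4]
gripper_width: 0.0181
finger_force: 22.7
```

```bash
python3 chk.py
```

```text
theta 1.019315354998835 r 0.14173883130146847 F [1.38 3.63 0.45] tang -1.1032235545591276 rad -0.9396226961209305 tq [ 0.622 -0.336  0.039]
```

>>> carry_out:
  moves:
    - [[0.0021,0.0005,0.0037],[0,0,0],0]
    - [[0.0021,0.0005,0.0037],[0,0,0],0]

```text
clock: 9.57
ee_pos: [0.518, -0.0914, 0.1127]
tcp_rot: [-0.011, 1.0, -0.0, 0.001]
wrist_force: [1.6, 3.6, 5.1]
gripper_width: 0.018
finger_force: 22.5
```

```bash
python3 chk.py
```

```text
theta 1.0396208641654057 r 0.14154560706381114 F [1.6  3.59 5.13] tang -5.2305885097519536 rad 1.2159131787773212 tq [ 0.637 -0.292 -0.003]
```

>>> carry_out:
  moves:
    - [[0.0014,0,0.0025],[0,0,0],0]
    - [[0.0014,0,0.0025],[0,0,0],0]

```text
clock: 9.82
ee_pos: [0.5171, -0.0915, 0.1109]
tcp_rot: [-0.011, 1.0, -0.0, 0.002]
wrist_force: [0.4, 4.1, 7.3]
gripper_width: 0.018
finger_force: 22.7
```

```bash
python3 chk.py
```

```text
theta 1.053505300321711 r 0.14140871493605242 F [0.43 4.07 7.31] tang -6.56124935500581 rad 3.2402688824522636 tq [ 0.765 -0.281 -0.049]
```

Pad contact began near 1.03 rad. The pad force is now roughly 8 N, about 2 mm of give. I'll relax slightly before releasing, so that it doesn't spring back off the pad.

>>> carry_out:
  moves:
    - [[-0.0004,0.0005,-0.0008],[0,0,0],0]
    - [[-0.0004,0.0005,-0.0008],[0,0,0],0]

```text
clock: 10.07
ee_pos: [0.5171, -0.0913, 0.1111]
tcp_rot: [-0.011, 1.0, -0.001, 0.001]
wrist_force: [2.3, 2.5, 5.8]
gripper_width: 0.0182
finger_force: 22.5
```

```bash
python3 chk.py
```

```text
theta 1.052674102730285 r 0.1414762075840891 F [2.25 2.47 5.82] tang -6.171397284437903 rad 0.9276402938213054 tq [ 0.371 -0.334 -0.005]
```

>>> carry_out:
  moves:
    - [[-0.0005,0.0003,-0.001],[0,0,0],0]
    - [[-0.0005,0.0003,-0.001],[0,0,0],0]

```text
clock: 10.32
ee_pos: [0.5172, -0.0912, 0.1114]
tcp_rot: [-0.011, 1.0, -0.001, 0.001]
wrist_force: [1.8, -0.2, 4.9]
gripper_width: 0.0178
finger_force: 22.3
```

```bash
python3 chk.py
```

```text
theta 1.0505097128939958 r 0.1415811366214572 F [ 1.84 -0.17  4.94] tang -5.195384210899642 rad 0.8594410200700904 tq [-0.069 -0.454 -0.102]
```

>>> carry_out:
  moves:
    - [[-0.0005,0.0003,-0.001],[0,0,0],0]
    - [[-0.0005,0.0003,-0.001],[0,0,0],0]

```text
clock: 10.58
ee_pos: [0.5174, -0.091, 0.1121]
tcp_rot: [-0.011, 1.0, -0.001, 0.0]
wrist_force: [2.3, -5.3, 2.6]
gripper_width: 0.018
finger_force: 22.2
```

```bash
python3 chk.py
```

```text
theta 1.0453434804588455 r 0.14168255880775904 F [ 2.31 -5.26  2.57] tang -3.3786981911416443 rad -0.7094935426741067 tq [-0.757 -0.529 -0.078]
```

>>> carry_out:
  moves:
    - [[-0.0004,-0.0006,-0.0008],[0,0,0],0]
    - [[-0.0004,-0.0006,-0.0008],[0,0,0],0]

```text
clock: 10.82
ee_pos: [0.5176, -0.091, 0.1126]
tcp_rot: [-0.011, 1.0, -0.0, 0.0]
wrist_force: [2.4, -3.4, 2.2]
gripper_width: 0.0182
finger_force: 22.1
```

```bash
python3 chk.py
```

```text
theta 1.0416920549695854 r 0.14179940828386922 F [ 2.39 -3.35  2.22] tang -3.1251172022056655 rad -0.946270617911795 tq [-0.629 -0.543 -0.035]
```

>>> carry_out:
  moves:
    - [[-0.0004,-0.0004,-0.0008],[0,0,0],0]
    - [[-0.0004,-0.0004,-0.0008],[0,0,0],0]

```text
clock: 11.08
ee_pos: [0.5179, -0.0911, 0.1133]
tcp_rot: [-0.011, 1.0, 0.0, -0.0]
wrist_force: [4.1, -4.1, 0.9]
gripper_width: 0.0178
finger_force: 22.0
```

```bash
python3 chk.py
```

```text
theta 1.0363432294553099 r 0.1418933548300505 F [ 4.15 -4.11  0.94] tang -2.9245773943654862 rad -3.085966220182193 tq [-0.503 -0.614 -0.105]
```

>>> carry_out:
  moves:
    - [[0,0,0],[0,0,0],0.25]
    - [[0,0,0],[0,0,0],0.5]
    - [[0,0,0],[0,0,0],0.5]
    - [[0,0,0],[0,0,0],0.5]

```text
clock: 11.58
ee_pos: [0.5177, -0.0909, 0.1132]
tcp_rot: [-0.011, 1.0, 0.0, -0.0]
wrist_force: [0.5, 0.5, 1.1]
gripper_width: 0.043
finger_force: 0.0
```

```bash
python3 - <<'E'
from chk import *
f=grab_frame("wrist"); cv2.imwrite("pics/w6.png",f["color"]); W=cloud(f)
r=red(f,W)&(W[...,2]>.05)&(abs(W[...,0]-.52)<.07)&(abs(W[...,1]+.09)<.04); print(r.sum(),W[r].mean(0),W[r].min(0),W[r].max(0)); print(s["gripper_width"])
E
```

```text
theta 1.0376395748540632 r 0.1420570066994287 F [0.46 0.46 1.09] tang -1.1700207127083042 rad 0.15575885604466586 tq [ 0.002  0.037 -0.009]
3157 [ 0.51478694 -0.09097985  0.11930043] [ 0.49232772 -0.10238544  0.06188976] [ 0.54632993 -0.08129386  0.13324488]
0.04303134028921705
```

View pics/w6.png

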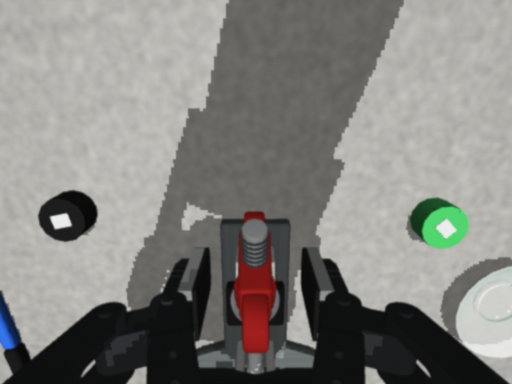

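The nut is free between the open fingers at (256,290), and the bolt lies over the pad. The wrist bias at this pose is (0.5, 0.5, 1.1) N, so some push was still on at release. To be sure of firm contact, I'll regrip, press slightly and back off to zero net force before letting go.

>>> carry_out:
  moves:
    - [[0,0,0],[0,0,0],0]
    - [[0,0,0],[0,0,0],0]
    - [[0,0,0],[0,0,0],0]
    - [[0,0,0],[0,0,0],0]
  force: 20

```text
clock: 12.12
ee_pos: [0.518, -0.0912, 0.1136]
tcp_rot: [-0.011, 1.0, -0.0, -0.0]
wrist_force: [-0.6, -0.0, -0.3]
gripper_width: 0.0178
finger_force: 19.5
```

```bash
python3 chk.py
```

```text
theta 1.0343543040049306 r 0.14196164549999704 F [-0.61 -0.04 -0.28] tang 0.5549936624984909 rad 0.37792355589828935 tq [-0.123  0.11  -0.005]
```

>>> carry_out:
  moves:
    - [[0.0006,0,0.001],[0,0,0],0]
    - [[0.0012,0,0.002],[0,0,0],0]
    - [[0.0012,0,0.002],[0,0,0],0]

```text
clock: 12.5
ee_pos: [0.5176, -0.0913, 0.1126]
tcp_rot: [-0.011, 1.0, -0.0, 0.001]
wrist_force: [-0.0, 0.8, 4.6]
gripper_width: 0.0178
finger_force: 19.9
```

```bash
python3 chk.py
```

```text
theta 1.0416267413600042 r 0.14179057772595613 F [-0.01  0.8   4.57] tang -3.936537759907627 rad 2.3171722485850696 tq [ 0.083  0.019 -0.003]
```

>>> carry_out:
  moves:
    - [[0.0005,0,0.0008],[0,0,0],0]
    - [[0.001,0,0.0016],[0,0,0],0]
    - [[0.001,0,0.0016],[0,0,0],0]

```text
clock: 12.88
ee_pos: [0.5172, -0.0913, 0.1116]
tcp_rot: [-0.011, 1.0, -0.0, 0.002]
wrist_force: [0.2, 1.5, 6.6]
gripper_width: 0.018
finger_force: 20.0
```

```bash
python3 chk.py
```

```text
theta 1.0490877494988595 r 0.14169665742171536 F [0.17 1.48 6.64] tang -5.838721245023631 rad 3.1573954296217055 tq [ 0.197 -0.054  0.036]
```

>>> carry_out:
  moves:
    - [[-0.0005,0,-0.0008],[0,0,0],0]
    - [[-0.001,0,-0.0016],[0,0,0],0]
    - [[-0.001,0,-0.0016],[0,0,0],0]

```text
clock: 13.25
ee_pos: [0.5172, -0.0913, 0.1118]
tcp_rot: [-0.011, 1.0, -0.0, 0.0]
wrist_force: [1.1, 0.2, 4.1]
gripper_width: 0.0179
finger_force: 19.8
```

```bash
python3 chk.py
```

```text
theta 1.0479009325884876 r 0.14179684564529424 F [1.1  0.24 4.06] tang -4.063546526438469 rad 1.073147001333519 tq [ 0.072 -0.114  0.049]
```

>>> carry_out:
  moves:
    - [[-0.0005,0,-0.0008],[0,0,0],0]
    - [[-0.001,0,-0.0016],[0,0,0],0]
    - [[-0.001,0,-0.0016],[0,0,0],0]

```text
clock: 13.62
ee_pos: [0.5175, -0.0912, 0.1127]
tcp_rot: [-0.011, 1.0, -0.0, -0.0]
wrist_force: [0.0, -0.7, 2.4]
gripper_width: 0.0178
finger_force: 19.6
```

```bash
python3 chk.py
```

```text
theta 1.0410963902691328 r 0.14192597794049638 F [ 0.01 -0.68  2.44] tang -2.1152762225467754 rad 1.2258244118354729 tq [-0.147 -0.082 -0.018]
```

>>> carry_out:
  moves:
    - [[-0.0003,0,-0.0005],[0,0,0],0]
    - [[-0.0005,0,-0.0008],[0,0,0],0]
    - [[-0.0005,0,-0.0008],[0,0,0],0]

```text
clock: 14.0
ee_pos: [0.518, -0.0911, 0.1136]
tcp_rot: [-0.011, 1.0, 0.0, -0.0]
wrist_force: [-0.3, -1.4, -0.7]
gripper_width: 0.0176
finger_force: 19.5
```

```bash
python3 chk.py
```

```text
theta 1.034206703161522 r 0.14198965529442056 F [-0.34 -1.44 -0.73] tang 0.8055154302493385 rad -0.07954404216864244 tq [-0.246  0.05  -0.04 ]
```

>>> carry_out:
  moves:
    - [[0.0004,0,0.0007],[0,0,0],0]
    - [[0.0004,0,0.0007],[0,0,0],0]

```text
clock: 14.25
ee_pos: [0.518, -0.0912, 0.1135]
tcp_rot: [-0.011, 1.0, -0.0, 0.0]
wrist_force: [-0.3, -0.9, 1.8]
gripper_width: 0.0184
finger_force: 19.7
```

```bash
python3 chk.py
```

```text
theta 1.0348860627266185 r 0.14190379498359468 F [-0.33 -0.86  1.75] tang -1.33910660595267 rad 1.17477215679298 tq [-0.144  0.103  0.006]
```

Net force is now about zero with the bolt resting on the pad. I'll release and retreat straight up.

>>> carry_out:
  moves:
    - [[0,0,0],[0,0,0],0.3]
    - [[0,0,0],[0,0,0],0.5]
    - [[0,0,0],[0,0,0],0.5]
    - [[0,0,0],[0,0,0],0.5]
    - [[0,0,-0.03],[0,0,0],0.5]
    - [[0,0,-0.07],[0,0,0],0.5]
    - [[0,0,-0.12],[0,0,0],0.5]
    - [[-0.02,0,-0.15],[0,0,0],0.5]
    - [[-0.02,0,-0.15],[0,0,0],0.5]

```text
clock: 15.38
ee_pos: [0.5399, -0.0912, 0.2668]
tcp_rot: [-0.011, 1.0, -0.001, 0.003]
wrist_force: [-0.8, 0.5, -0.3]
gripper_width: 0.0426
finger_force: 0.0
```

```bash
python3 - <<'E'
from chk import *
f=grab_frame("wrist"); g=grab_frame("scene"); W=cloud(f); V=cloud(g)
cv2.imwrite("pics/end.png",np.hstack([cv2.resize(f["color"],(400,300)),cv2.resize(g["color"][150:300,130:330],(400,300))]))
n=(abs(W[...,1]+.0907)<.004)&(W[...,0]<.625)&(W[...,0]>.575)&(W[...,2]>.04)&(W[...,2]<.14)
p=W[n]; k=np.polyfit(.640-p[:,0],p[:,2],1); print("shank slope -> theta",np.pi/2-np.arctan(k[0]),n.sum(), "height of top at 80 mm", np.polyval(k,.08))
E
```

```text
theta 0.4172702879052974 r 0.24701499685845194 F [-0.76  0.48 -0.25] tang 0.7966827284237947 rad 0.07642231620129365 tq [-0.004  0.063 -0.035]
shank slope -> theta 1.0766288767428134 237 height of top at 80 mm 0.08285800551933349
```

View pics/end.png

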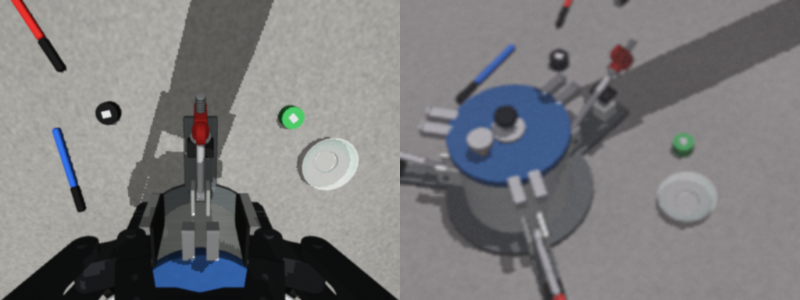

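The bolt lies on its rest, the nut is in line at (200,120) in the left half, and the pucks, pens and dish look undisturbed. The arm is clear, so I'm handing in.

```bash
python3 -c "
from bench import finish_job; print(finish_job())"
```

```text
the job is handed in; nothing more can be done
None
```

I handed the job in with the wing nut unscrewed to about half a turn from tight, the bolt swung out of the slot and left resting on its rubber pad at about 1.04 rad. The other bench items looked undisturbed in the last pictures, and the job took about 15.5 s; the hand-in call returned no verdict.

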